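# Eject the formed vial pucks and tray them

### The job

Crank the cam spindle beside the mould until its sprung plunger is pushed in as far as it goes, so that the ejector pins lift the formed white pucks out of their cavities. Take out every puck and stand them upright in the cells of the shallow clear tray, flat on its floor; then crank on or back until the plunger is fully out again and leave it there. Leave the glassware standing.

Things in the scene. Friction and masses are not known exactly. Their poses are not given: they have to be found in the camera images.
- press: ejector mould, fixed: aluminium block (152 x 215 mm, flat top 45 mm above the table) on a steel base plate. Origin on the table under the block's middle; z up. Six round cavities, 40 mm wide, centres at x = -36, +36 and y = -70, 0, +70 mm in this body's axes. A pin under each cavity carries the puck; all pins rise together, straight up. On its +y side stands the cam spindle with its crank.
- axle (a point): point on the vertical axis of the cam spindle, which turns on its centres beside the block (200 mm from the block's middle along the press's +y); given 90 mm above the table, level with the middle of the crank knob. Once per turn the plunger goes smoothly in and out, 14 mm in all; its innermost and outermost points are half a turn apart.
- knob (a point): middle of the upright black crank knob: a freely spinning sleeve 20 mm in diameter, from 69 to 110 mm above the table, on the steel crank arm (arm's top at 68 mm), 50 mm from the spindle axis. The crank turns endlessly either way, needs about 5 N at the knob and stays where it is left. Nothing near the knob's circle is taller than the arm.
- plunger (a joint): travel (m) of the sprung plunger bearing on the brass eccentric below the crank: 0 fully out, towards the spindle; about 0.014 fully in, towards the block. Where the high spot lies relative to the crank arm differs in every run: only the plunger tells. The pins follow it: pucks stay level with the block's top up to 0.002, then rise to 21 mm proud (7 mm still in the cavity) at 0.014.
- tray: loose shallow clear tray, 128 x 190 mm, 0.5 kg, with 2 x 3 square cells of 58 mm inside; origin under its centre, z up. Floor 4 mm thick; walls and dividers 4 mm thick and only 12 mm high over the table. Cell centres at x = -31, +31 and y = -62, 0, +62 mm from the origin in this body's axes.
- puck1_mid (a point): centre of a formed white plastic vial puck, a plain upright cylinder 36 mm in diameter, 28 mm tall, about 35 g, with a blind socket in its top; 14 mm above its underside, z up. At the start in the press cavity at x = -36, y = -70 mm; absent in some runs.
- puck2_mid (a point): centre of a formed white plastic vial puck, a plain upright cylinder 36 mm in diameter, 28 mm tall, about 35 g, with a blind socket in its top; 14 mm above its underside, z up. At the start in the press cavity at x = -36, y = 0 mm; absent in some runs.
- puck3_mid (a point): centre of a formed white plastic vial puck, a plain upright cylinder 36 mm in diameter, 28 mm tall, about 35 g, with a blind socket in its top; 14 mm above its underside, z up. At the start in the press cavity at x = -36, y = 70 mm; absent in some runs.
- puck4_mid (a point): centre of a formed white plastic vial puck, a plain upright cylinder 36 mm in diameter, 28 mm tall, about 35 g, with a blind socket in its top; 14 mm above its underside, z up. At the start in the press cavity at x = 36, y = -70 mm; absent in some runs.
- puck5_mid (a point): centre of a formed white plastic vial puck, a plain upright cylinder 36 mm in diameter, 28 mm tall, about 35 g, with a blind socket in its top; 14 mm above its underside, z up. At the start in the press cavity at x = 36, y = 0 mm; absent in some runs.
- puck6_mid (a point): centre of a formed white plastic vial puck, a plain upright cylinder 36 mm in diameter, 28 mm tall, about 35 g, with a blind socket in its top; 14 mm above its underside, z up. At the start in the press cavity at x = 36, y = 70 mm; absent in some runs.
- ampoule1: small amber glass ampoule, 20 mm wide, 92 mm tall, standing on the robot's side of the press; origin at the middle of its underside, z up. To be left standing.
- ampoule2: another such ampoule, standing beyond the tray and the press; origin at the middle of its underside, z up. To be left standing.
- flask: glass bottle, 70 mm wide, 130 mm tall, standing beyond the press; origin at the middle of its underside, z up. To be left standing.
- jar: amber jar, 60 mm wide, 80 mm tall, standing beyond the tray; origin at the middle of its underside, z up. To be left standing.

How it is judged:
By the outcome, as a careful person would: the job done as asked, in the order asked, and still so for the second after the job is handed in, with the robot touching nothing.
Of puck1, puck2, puck3, puck4, puck5, puck6 only 4 to 6 are there at a start; the rules pass over those that are not, and their reading is None.
At some moment in a run one of tray, puck1, puck2, puck3, puck4, puck5, puck6 may be knocked a few centimetres aside while the robot is not near it.
It also fails if it takes over 210 s, if anything falls off the work surface, if the arm or the gripper's body presses on something with over 40 N, if the wrist force passes 120 N, or if a joint passes its speed limit or range.

### The arm

A 6-joint arm with a two-finger parallel gripper is mounted at the origin on the work surface. World frame = base frame: x ahead of the robot, y to its left, z up, the work surface at z = 0. Lengths are in m, angles in rad, forces in N, time in s.
With the tool pointing down it reaches from about 0.15 to 0.775 m from the base axis. Payload 6.1 kg.
Tool frame: the origin (TCP) lies at the very end of the fingers, on their centre line; the grasp point (between the pads) lies 19 mm behind it (grip_point_offset is the distance from the TCP to the grasp point, in m); z points along the fingers, y is the direction in which the jaws open and shut (so a half turn about z gives the same grasp; the last joint's range is limited). The gripper opens to 85 mm and grips with 20 to 120 N. Pads are 22 mm wide; open, the fingers measure 114 mm over their backs; the gripper's body (76 mm by 85 mm) begins 54 mm behind the grasp point. The pads swing forward as they close: fully open they stand 13 mm farther back than shut.
Start: joints at [-1.312, 0.126, -0.04, 1.405, 0, 1.571], TCP at [0.134, -0.508, 0.231] pointing down, gripper open.
Joint ranges: [-2.72, 2.72], [-0.95, 1.95], [-1.27, 1.35], [-1.78, 2.02], [-1.46, 1.47], [-3.14, 3.14]. Speed limits (rad/s): [2.39, 2.39, 3.01, 3.14, 3.14, 3.14].

### API

Orientations are given as a unit quaternion [x, y, z, w].
In Python, from rig import sense, camera, close_job, grip_point_offset gives the robot as it stands.
- The arm moves only by the tool apply_moves, never from a script. Its argument "series" is a list of rows, each a list of 7 numbers: the turn, a rotation vector about the tool's x, y, z in degrees, then the shift along the tool's x, y, z in m, then the finger opening in m, from 0 to 0.0854. In form: [[rx, ry, rz, x, y, z, fingers], ...]. A call has 1 to 8 rows; each row is the pose to reach, as a shift and turn from the pose commanded when the call began, along the tool's axes at that moment; what a row does not reach only later rows make up. A row lasts 1/10 s, in which the tool goes at most 50 mm and 8.59 degrees, less where a joint would pass 70% of its speed; a pose out of reach is approached as far as the arm can. A call with a gripper value outside its range is refused whole. The fingers move at their own pace and stop on an object; "grip_force" is the grip in N (left out, the last holds). Time passes only in rows, so rows that repeat a pose let the fingers close. It gives the time, the measured TCP pose, the force and the opening at its end, in the units of the state.
- sense(): the state, without advancing time (a new reading comes with each control period).
- camera(name): name is "scene" or "top" or "wrist"; returns a dict with "img" (480x640x3 uint8, blue, green, red), "fovy" (degrees; the focal length in pixels is half the picture's height over the tangent of half this angle, whatever the lens; pixels are square), "cx", "cy" (the principal point, pixels), "D" ([k1, k2, p1, p2, k3] as OpenCV has them; the pictures are not rectified), "rvec" (rotation vector, rad) and "tvec" (3), from world to camera coordinates, as OpenCV has them; the wrist camera has in their place "hand_eye" (4x4, takes a point from camera to tool coordinates, whose origin is the TCP and whose axes are the flange's). Camera axes: x right, y down, z forward; pixel columns grow to the right and rows downward; lengths in m; the calibration is good to about 2 mm. A picture is of the moment at which its call begins: read the wrist's pose just before it. There is no depth.
- close_job(): hands the job in, once; it reports no verdict.
The state is a dict: "time_s": time; "qpos": joint angles; "qvel": joint speeds; "tau": joint torques, N m; "eef_pos": TCP position; "tool_rot": TCP orientation; "wrist_force": force on the tool from outside, world axes, zero at the start; "ft_torque": the same for the moment, N m; "finger_gap": finger opening in m.
Only numpy, scipy, OpenCV 4.12 (cv2) and the standard library are available. Lean on these libraries where they do the work, as an engineer would, in place of code of your own. Each camera call takes 0.05 s, during which the arm holds its last target. There are 200 camera calls.

## Working session

There is one attempt and no reset: what is moved stays moved. The work goes in short steps, Python scripts to look and compute and a tool call to move; the robot and the scene stay as the last step left them, time stands still between calls to the robot, and variables do not carry over. Pictures are saved under pics/ and viewed, about 12 in all and at most 16, crops included, and the job is handed in when it is done.

Besides the shell and the picture viewer there is one more tool, called after "Emit:" as name(argument=value, ...) on one line, values as JSON. apply_moves: Moves the arm, as the interface text tells. Its arguments: {"type":"object","properties":{"series":{"type":"array"},"grip_force":{"type":"number"}},"required":["series"]}

```bash
mkdir -p pics; ls; cat > h.py <<'E'
import numpy as np, cv2
from rig import sense, camera, close_job, grip_point_offset
from scipy.spatial.transform import Rotation as R
def shot(name,fn=None):
    s=sense(); c=camera(name)
    f=240/np.tan(np.radians(c["fovy"])/2)
    c["K"]=np.array([[f,0,c["cx"]],[0,f,c["cy"]],[0,0,1.]]); c["D"]=np.array(c["D"],float)
    if name=="wrist":
        T=np.eye(4);T[:3,:3]=R.from_quat(s["tool_rot"]).as_matrix();T[:3,3]=s["eef_pos"]
        W=T@np.array(c["hand_eye"]); c["Rcw"]=W[:3,:3]; c["o"]=W[:3,3]
    else:
        Rm=cv2.Rodrigues(np.array(c["rvec"],float))[0]; c["Rcw"]=Rm.T; c["o"]=-Rm.T@np.array(c["tvec"],float).ravel()
    if fn: cv2.imwrite("pics/"+fn,c["img"])
    return c
def ray(c,uv,z):
    p=cv2.undistortPoints(np.array(uv,float).reshape(-1,1,2),c["K"],c["D"]).reshape(-1,2)
    d=np.c_[p,np.ones(len(p))]@c["Rcw"].T
    return c["o"]+d*((z-c["o"][2])/d[:,2])[:,None]
def proj(c,P):
    Rm=c["Rcw"].T
    return cv2.projectPoints(np.array(P,float).reshape(-1,1,3),cv2.Rodrigues(Rm)[0],-Rm@c["o"],c["K"],c["D"])[0].reshape(-1,2)
def tool(P):
    "world point -> shift in tool axes from the present TCP"
    s=sense(); return R.from_quat(s["tool_rot"]).inv().apply(np.array(P)-np.array(s["eef_pos"]))
E
python3 - <<'E'
from h import *
print(sense(),grip_point_offset)
for n in("top","scene"):
    c=shot(n,n+"0.png"); print(n,c["o"],c["Rcw"][:,2],c["fovy"],c["D"])
E
```

```text
pics
{'time_s': 0.0, 'qpos': array([-1.31200522e+00,  1.26385810e-01, -4.05901257e-02,  1.40534420e+00,
        3.59035269e-06,  1.57081708e+00]), 'qvel': array([-9.58801559e-04, -4.30309221e-05,  1.21790982e-03,  8.73840002e-04,
        6.75888260e-04, -5.89805346e-04]), 'tau': array([-3.40151655e-04, -4.35912466e+01,  3.52925777e+01,  1.73662888e-02,
        8.74488978e-05,  7.69858076e-06]), 'eef_pos': array([ 0.1342589 , -0.50715469,  0.23053357]), 'tool_rot': array([ 9.91641121e-01,  1.29024445e-01, -9.65395987e-05, -7.55763757e-04]), 'wrist_force': array([-0.35783626, -0.4793724 , -0.11104177]), 'ft_torque': array([ 0.07806932, -0.02566921,  0.01019097]), 'finger_gap': 0.08545288887614907} 0.0187
top [ 0.53935575 -0.01324237  0.84940138] [ 0.07304873  0.01125847 -0.99726482] 54.827680892825704 [0.04002348 0.         0.         0.         0.        ]
scene [ 1.02093127 -0.26615322  0.86616848] [-0.47788101  0.28608627 -0.83053259] 53.659725563971435 [-0.04379086  0.          0.          0.          0.        ]
```

View pics/top0.png

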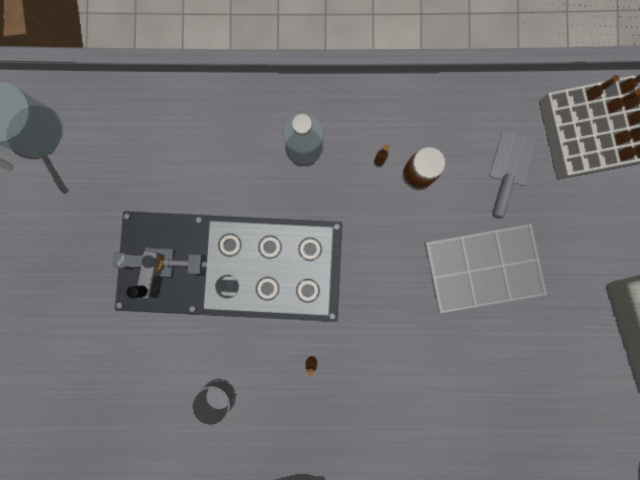

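View pics/scene0.png

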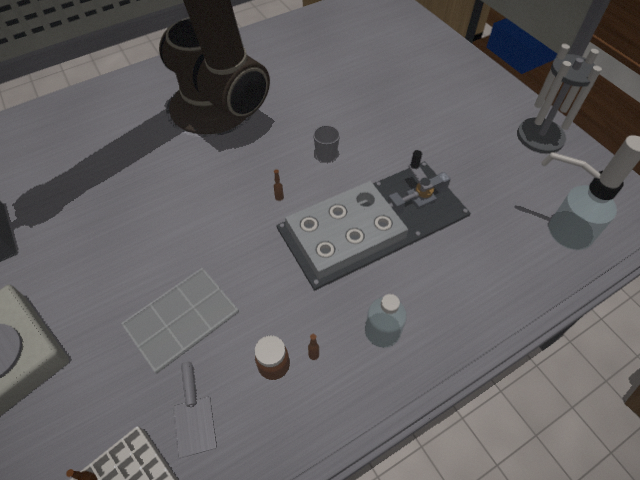

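The top view shows the block with five pucks (cavity at 228,286 is empty, so puck3 is absent). The crank is at about (148,262), the knob near (137,292), and the tray has corners around (426,242), (531,225), (546,295) and (440,312). Ampoule1 stands at (311,365).

```bash
python3 - <<'E'
from h import *
c=shot("top"); im=c["img"]
hsv=cv2.cvtColor(im,cv2.COLOR_BGR2HSV); 
m=((hsv[...,2]>185)&(hsv[...,1]<40)).astype(np.uint8)
m[:, :205]=0; m[:,335:]=0; m[:220]=0; m[310:]=0
n,l,st,ce=cv2.connectedComponentsWithStats(cv2.morphologyEx(m,cv2.MORPH_CLOSE,np.ones((3,3))))
# puck outlines
pts=[]
for i in range(1,n):
    if st[i,4]>60:
        (x,y),r=cv2.minEnclosingCircle(np.argwhere(l==i)[:,::-1].astype(np.float32)); pts.append((x,y)); print(i,st[i],(x,y),r,ray(c,[(x,y)],.045))
# tray outline: fit
g=cv2.GaussianBlur(im,(3,3),0)
t=np.array([(426,242),(531,225),(546,295),(440,312)])
w=ray(c,t,.012); print(w, w.mean(0), np.linalg.norm(np.roll(w,-1,0)-w,axis=1))
for uv,z in(((137,292),.11),((148,262),.08),((228,286),.045),((308,374),.0),((303,160),.0),((421,180),0)): print(uv,ray(c,[uv],z))
cr=im[200:330,100:250]; cv2.imwrite("pics/crank.png",np.hstack([cv2.resize(cr,None,fx=4,fy=4,interpolation=cv2.INTER_CUBIC)]))
E
```

```text
1 [221 236  18  18  88] (229.32142639160156, 244.5357208251953) 9.041522979736328 [[0.5864695  0.14823135 0.045     ]]
2 [261 238  18  18 102] (269.5714416503906, 246.57142639160156) 9.285823822021484 [[0.58319825 0.07805329 0.045     ]]
3 [301 240  18  18 110] (309.5, 248.5) 9.300638198852539 [[0.58012412 0.00846684 0.045     ]]
4 [258 279  19  19 103] (267.03424072265625, 288.1369934082031) 9.346148490905762 [[0.51119076 0.08152262 0.045     ]]
5 [299 281  18  19 116] (307.5, 290.26470947265625) 9.410482406616211 [[0.50786097 0.01148699 0.045     ]]
[[ 0.59447662 -0.20091444  0.012     ]
 [ 0.62585023 -0.38797942  0.012     ]
 [ 0.50133273 -0.41019693  0.012     ]
 [ 0.46959869 -0.22394119  0.012     ]] [ 0.54781457 -0.30575799  0.012     ] [0.18967765 0.12648409 0.1889398  0.12698318]
(137, 292) [[0.50674557 0.2797354  0.11      ]]
(148, 262) [[0.55488616 0.2752707  0.08      ]]
(228, 286) [[0.51460186 0.14911322 0.045     ]]
(308, 374) [[0.35680546 0.01098544 0.        ]]
(303, 160) [[0.74734142 0.02275664 0.        ]]
(421, 180) [[ 0.71006452 -0.19571953  0.        ]]
```

View pics/crank.png

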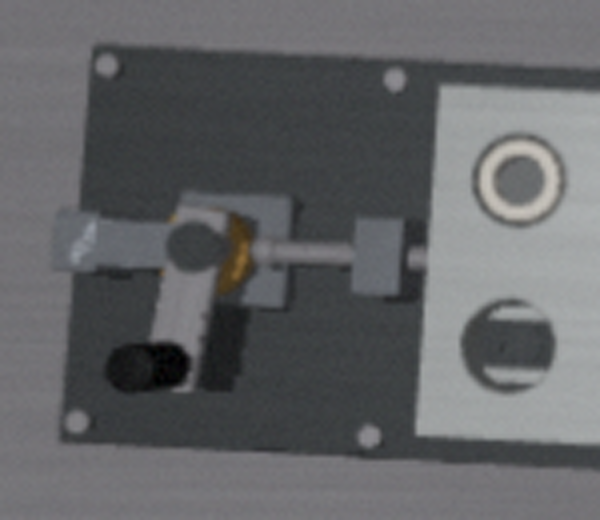

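Emit:
apply_moves(series=[[0,0,1.85,0.028,-0.0335,0,0.05],[0,0,3.7,0.056,-0.067,0,0.05],[0,0,5.55,0.084,-0.1,0,0.05],[0,0,7.4,0.112,-0.134,0,0.05],[0,0,9.25,0.14,-0.168,0,0.05],[0,0,11.1,0.169,-0.201,0,0.05],[0,0,12.95,0.197,-0.235,0,0.05],[0,0,14.8,0.225,-0.268,0,0.05]])

```text
time_s: 0.95
eef_pos: [0.2834, -0.1892, 0.2313]
tool_rot: [1.0, -0.001, 0.0, 0.0]
wrist_force: [1.7, -1.0, 0.5]
finger_gap: 0.0499
```

Emit:
apply_moves(series=[[0,0,0,0.018,-0.038,0,0.05],[0,0,0,0.036,-0.076,0,0.05],[0,0,0,0.054,-0.114,0,0.05],[0,0,0,0.072,-0.152,0,0.05],[0,0,0,0.09,-0.19,0,0.05],[0,0,0,0.108,-0.228,0,0.05],[0,0,0,0.126,-0.266,0,0.05],[0,0,0,0.144,-0.305,0,0.05]])

```text
time_s: 1.75
eef_pos: [0.4209, 0.0324, 0.231]
tool_rot: [0.999, 0.027, -0.001, -0.017]
wrist_force: [-0.7, -0.7, -0.6]
finger_gap: 0.0501
```

Emit:
apply_moves(series=[[0,0,0,0.018,-0.04,0.01,0.05],[0,0,0,0.036,-0.08,0.02,0.05],[0,0,0,0.054,-0.12,0.025,0.05],[0,0,0,0.068,-0.15,0.03,0.05],[0,0,0,0.078,-0.169,0.03,0.05],[0,0,0,0.078,-0.169,0.03,0.05]])

```text
time_s: 2.35
eef_pos: [0.4943, 0.0798, 0.2082]
tool_rot: [0.998, 0.059, -0.003, -0.035]
wrist_force: [0.3, -1.2, -0.0]
finger_gap: 0.0504
```

```bash
python3 - <<'E'
from h import *
s=sense(); print(s["eef_pos"],s["qpos"])
c=shot("wrist","w1.png"); print(c["o"],c["Rcw"][:,2],proj(c,[[.507,.2866,.11],[.5564,.2796,.09],[.507,.2866,.069]]))
c=shot("scene","s1.png")
E
```

```text
[0.49425946 0.07975655 0.20816325] [ 0.11812134  0.08175782 -0.14103375  1.35027341  0.07096945  3.14059568]
[0.57832257 0.08065255 0.35184473] [-0.33096023  0.02817168 -0.94322409] [[ 72.27605784 194.90901477]
 [ 92.51920511 129.77929667]
 [107.22336357 186.46549362]]
```

View pics/w1.png

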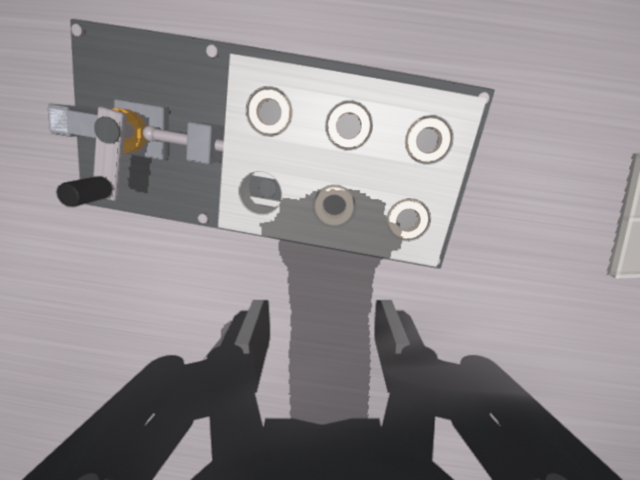

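Emit:
apply_moves(series=[[0,0,-8.5,0,0,0,0.05],[0,0,-17,0,0,0,0.05],[0,0,-25.5,0,0,0,0.05],[0,0,-34,0,0,0,0.05],[0,0,-42.5,0,0,0,0.05],[0,0,-51,0,0,0,0.05],[0,0,-59.5,0,0,0,0.05],[0,0,-68,0,0,0,0.05]])

```text
time_s: 3.25
eef_pos: [0.493, 0.0795, 0.2087]
tool_rot: [0.792, 0.609, 0.017, -0.031]
wrist_force: [-0.1, 0.2, -0.6]
finger_gap: 0.0502
```

```bash
python3 - <<'E'
from h import *
s=sense(); print(s["eef_pos"],s["qpos"])
T=R.from_quat(s["tool_rot"]); print(T.as_matrix().round(3))
D=R.from_matrix(np.array([[0,1,0],[1,0,0],[0,0,-1.]]))
print("turn",(T.inv()*D).as_rotvec(degrees=True),"shift",tool([.507,.2866,.2]))
E
```

```text
[0.49302322 0.07953041 0.20871452] [ 0.11793147  0.07890454 -0.14295001  1.35068725  0.07102326  1.9476342 ]
[[ 0.256  0.967 -0.01 ]
 [ 0.964 -0.255  0.07 ]
 [ 0.065 -0.028 -0.997]]
turn [ -1.09643658  -3.93194175 -14.83154193] shift [ 0.20270323 -0.0390746   0.02310159]
```

Emit:
apply_moves(series=[[-0.3,-1,-3.7,0.034,-0.007,0.004,0.05],[-0.6,-2,-7.4,0.068,-0.013,0.008,0.05],[-0.9,-3,-11.1,0.102,-0.02,0.012,0.05],[-1.1,-3.9,-14.8,0.136,-0.026,0.016,0.05],[-1.1,-3.9,-14.8,0.17,-0.033,0.019,0.05],[-1.1,-3.9,-14.8,0.19,-0.037,0.022,0.05],[-1.1,-3.9,-14.8,0.203,-0.039,0.023,0.05],[-1.1,-3.9,-14.8,0.203,-0.039,0.023,0.05]])

```text
time_s: 4.05
eef_pos: [0.5086, 0.2879, 0.1996]
tool_rot: [0.709, 0.705, -0.0, -0.0]
wrist_force: [0.4, -0.6, -0.7]
finger_gap: 0.0497
```

```bash
python3 - <<'E'
from h import *
s=sense(); print(s["eef_pos"],s["qpos"])
print(R.from_quat(s["tool_rot"]).as_matrix().round(3))
c=shot("wrist"); cv2.imwrite("pics/w2.png",c["img"]); print(proj(c,[[.507,.2866,.11],[.5564,.2796,.09],[.507,.2866,.069]]))
t=shot("top"); cv2.imwrite("pics/t2.png",t["img"])
sc=shot("scene"); im=sc["img"]
cv2.imwrite("pics/c2.png",np.hstack([c["img"][:, :440],im[100:340,260:500].repeat(2,0).repeat(2,1)[:,:360]]))
E
```

```text
[0.50860241 0.28792493 0.19959889] [5.14736631e-01 2.40670876e-01 3.03495804e-02 1.36095391e+00
 7.73197392e-04 2.09032544e+00]
[[ 0.005  1.    -0.001]
 [ 1.    -0.005  0.   ]
 [ 0.    -0.001 -1.   ]]
[[320.04655003 252.67690445]
 [381.42973299 252.02102333]
 [320.3369626  236.30030459]]
```

View pics/c2.png

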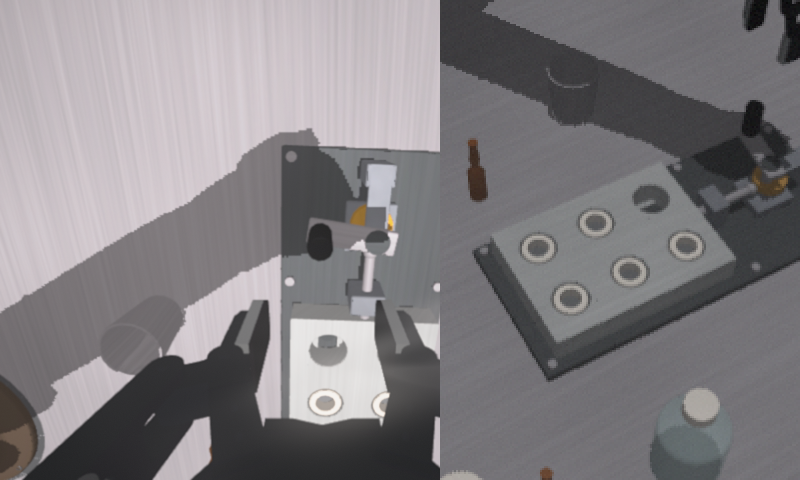

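Emit:
apply_moves(series=[[0,0,0,-0.001,-0.0015,0.04,0.04],[0,0,0,-0.001,-0.0015,0.075,0.04],[0,0,0,-0.001,-0.0015,0.1,0.04],[0,0,0,-0.001,-0.0015,0.115,0.04],[0,0,0,-0.001,-0.0015,0.122,0.03],[0,0,0,-0.001,-0.0015,0.122,0.015],[0,0,0,-0.001,-0.0015,0.122,0.01],[0,0,0,-0.001,-0.0015,0.122,0.01]], grip_force=25)

```text
time_s: 5.0
eef_pos: [0.5068, 0.2849, 0.0769]
tool_rot: [0.71, 0.705, -0.001, -0.0]
wrist_force: [2.3, -3.5, -13.8]
finger_gap: 0.0191
```

```bash
cat >> h.py <<'E'
def pk(fn=None):
    "bright puck rings in scene view around the press -> centroids"
    c=shot("scene",fn); im=c["img"]; r=im[170:270,280:420]; hsv=cv2.cvtColor(r,cv2.COLOR_BGR2HSV)
    m=((hsv[...,2]>165)).astype(np.uint8)
    n,l,st,ce=cv2.connectedComponentsWithStats(m)
    return [(ce[i]+[280,170]).round(1).tolist()+[int(st[i,4])] for i in range(1,n) if st[i,4]>25]
E
python3 - <<'E'
from h import *
s=sense(); print(s["eef_pos"],s["finger_gap"],s["wrist_force"])
print(pk())
A=np.array([.5564,.2796]);K=s["eef_pos"][:2]-A
print(np.degrees(np.arctan2(K[1],K[0])),np.hypot(*K))
E
```

```text
[0.50677446 0.28492029 0.0769159 ] 0.019114909689294024 [  2.26538769  -3.52356964 -13.84081815]
[[337.0, 212.1, 42], [382.7, 222.9, 43], [308.8, 224.0, 51], [353.8, 236.0, 50], [324.9, 249.3, 63]]
173.8807622849192 0.04990991854037726
```

Emit:
apply_moves(series=[[0,0,0,-0.0097,-0.0002,0,0.01],[0,0,0,-0.0191,0.0015,0,0.01],[0,0,0,-0.028,0.005,0,0.01],[0,0,0,-0.0361,0.0102,0,0.01],[0,0,0,-0.043,0.0168,0,0.01],[0,0,0,-0.0486,0.0246,0,0.01],[0,0,0,-0.0526,0.0333,0,0.01],[0,0,0,-0.0548,0.0426,0,0.01]])

```text
time_s: 5.85
eef_pos: [0.5443, 0.2282, 0.0768]
tool_rot: [0.709, 0.705, -0.005, -0.002]
wrist_force: [-14.9, -9.5, -2.1]
finger_gap: 0.0188
```

```bash
cat >> h.py <<'E'
A=np.array([.5564,.2796])
def ang():
    s=sense();K=s["eef_pos"][:2]-A; th=np.degrees(np.arctan2(K[1],K[0]))%360
    print("eef",s["eef_pos"].round(4),"ang",th.round(2),"r",np.hypot(*K).round(4),"F",s["wrist_force"].round(1),"gap",s["finger_gap"]); return th
def circ(ths):
    "rows Δy,Δx for tool yaw 90 from commanded ths[0]"
    a=np.radians(ths);P=.05*np.c_[np.sin(a),np.cos(a)]
    print((P[1:]-P[0]).round(4).tolist())
E
python3 - <<'E'
from h import *
ang(); print(pk("s3.png")); circ(np.arange(262,360,11)[:9])
E
```

```text
eef [0.5443 0.2282 0.0768] ang 256.75 r 0.0528 F [-14.9  -9.5  -2.1] gap 0.01884704169241233
[[337.5, 209.5, 52], [387.7, 220.9, 27], [308.7, 221.8, 56], [354.5, 233.6, 56], [324.8, 247.3, 68]]
[[-0.0004, 0.0096], [0.001, 0.0191], [0.0042, 0.0281], [0.0091, 0.0363], [0.0154, 0.0435], [0.023, 0.0494], [0.0316, 0.0536], [0.0408, 0.0562]]
```

Emit:
apply_moves(series=[[0,0,0,-0.0004,0.0096,0,0.01],[0,0,0,0.001,0.0191,0,0.01],[0,0,0,0.0042,0.0281,0,0.01],[0,0,0,0.0091,0.0363,0,0.01],[0,0,0,0.0154,0.0435,0,0.01],[0,0,0,0.023,0.0494,0,0.01],[0,0,0,0.0316,0.0536,0,0.01],[0,0,0,0.0408,0.0562,0,0.01]])

```text
time_s: 6.7
eef_pos: [0.6054, 0.2684, 0.0769]
tool_rot: [0.71, 0.704, -0.003, 0.001]
wrist_force: [-1.9, -8.6, -9.1]
finger_gap: 0.0192
```

```bash
python3 - <<'E'
from h import *
ang(); c=shot("scene"); print(pk("s4.png")); circ(np.arange(350,450,11)[:9])
for P in ([.5079,.0115],[.5801,.0085],[.5832,.0781]): print(proj(c,[P+[.045],P+[.066]]).round(1).tolist())
E
```

```text
eef [0.6054 0.2684 0.0769] ang 347.11 r 0.0503 F [-1.9 -8.6 -9.1] gap 0.019242661172507308
[[337.7, 205.6, 55], [383.6, 217.5, 63], [308.4, 218.4, 61], [354.7, 230.3, 68], [325.0, 244.2, 77]]
[[0.0096, 0.0008], [0.0191, -0.0003], [0.0282, -0.0032], [0.0366, -0.0078], [0.044, -0.0139], [0.0501, -0.0213], [0.0547, -0.0297], [0.0576, -0.0388]]
[[308.4, 223.6], [308.2, 217.8]]
[[324.9, 248.8], [325.0, 243.3]]
[[354.2, 235.3], [354.8, 229.6]]
```

Emit:
apply_moves(series=[[0,0,0,0.0096,0.0008,0,0.01],[0,0,0,0.0191,-0.0003,0,0.01],[0,0,0,0.0191,-0.0003,0,0.01]])

```text
time_s: 7.1
eef_pos: [0.6041, 0.2908, 0.0769]
tool_rot: [0.709, 0.705, -0.001, -0.001]
wrist_force: [-3.7, 0.9, -12.8]
finger_gap: 0.0194
```

```bash
python3 - <<'E'
from h import *
ang(); print(pk("s5.png")); circ(np.arange(372,490,11)[:9])
E
```

```text
eef [0.6041 0.2908 0.0769] ang 13.16 r 0.049 F [ -3.7   0.9 -12.8] gap 0.019413769576556692
[[337.7, 206.7, 54], [308.5, 219.5, 58], [383.1, 218.5, 60], [354.7, 231.5, 68], [324.8, 244.9, 78]]
[[0.0091, -0.0029], [0.0176, -0.0075], [0.025, -0.0136], [0.0311, -0.0209], [0.0356, -0.0294], [0.0385, -0.0385], [0.0396, -0.048], [0.0388, -0.0576]]
```

Emit:
apply_moves(series=[[0,0,0,0.0091,-0.0029,0,0.01],[0,0,0,0.0175,-0.0075,0,0.01],[0,0,0,0.025,-0.0135,0,0.01],[0,0,0,0.0311,-0.0208,0,0.01],[0,0,0,0.0357,-0.0291,0,0.01],[0,0,0,0.0385,-0.0382,0,0.01],[0,0,0,0.0385,-0.0382,0,0.01]])

```text
time_s: 7.85
eef_pos: [0.5662, 0.3258, 0.0769]
tool_rot: [0.71, 0.704, -0.003, 0.002]
wrist_force: [-2.7, -13.9, -10.8]
finger_gap: 0.0195
```

```bash
python3 - <<'E'
from h import *
ang(); print(pk("s6.png"))
E
```

```text
eef [0.5662 0.3258 0.0769] ang 78.03 r 0.0472 F [ -2.7 -13.9 -10.8] gap 0.0195386379205962
[[337.3, 210.6, 49], [383.0, 221.8, 48], [308.3, 223.6, 52], [354.3, 234.8, 54], [324.5, 248.2, 64]]
```

```bash
cat >> h.py <<'E'
A=np.array([.556,.277])
def rows(ths,cmd):
    a=np.radians(ths);P=A+.05*np.c_[np.cos(a),np.sin(a)]-cmd
    print([[0,0,0,round(float(p[1]),4),round(float(p[0]),4),0,.01] for p in P])
def hh():
    s=[p[1] for p in sorted(pk()) if p[0]<370]; print("rise px",(np.array(s)-[224,249.3,212.1,236]).round(1),"sum",round(sum(s)-921.4,2))
E
python3 - <<'E'
from h import *
rows(np.arange(66,-31,-12)[:8],np.array([.5668,.3285]))
E
```

```text
[[0, 0, 0, -0.0058, 0.0095, 0, 0.01], [0, 0, 0, -0.011, 0.0186, 0, 0.01], [0, 0, 0, -0.018, 0.0264, 0, 0.01], [0, 0, 0, -0.0265, 0.0325, 0, 0.01], [0, 0, 0, -0.036, 0.0368, 0, 0.01], [0, 0, 0, -0.0463, 0.0389, 0, 0.01], [0, 0, 0, -0.0567, 0.0389, 0, 0.01], [0, 0, 0, -0.067, 0.0368, 0, 0.01]]
```

Emit:
apply_moves(series=[[0,0,0,-0.0058,0.0095,0,0.01],[0,0,0,-0.011,0.0186,0,0.01],[0,0,0,-0.018,0.0264,0,0.01],[0,0,0,-0.0265,0.0325,0,0.01],[0,0,0,-0.036,0.0368,0,0.01],[0,0,0,-0.0463,0.0389,0,0.01],[0,0,0,-0.0567,0.0389,0,0.01],[0,0,0,-0.0567,0.0389,0,0.01]])

```text
time_s: 8.7
eef_pos: [0.606, 0.273, 0.077]
tool_rot: [0.709, 0.705, 0.0, -0.001]
wrist_force: [-0.4, 0.0, -14.8]
finger_gap: 0.0195
```

```bash
python3 - <<'E'
from h import *
ang(); hh(); rows([-18,-30],np.array([.6057,.2718])); rows([-42,-54],np.array([.556+.05*.866,.277-.025]))
E
```

```text
eef [0.606 0.273 0.077] ang 355.44 r 0.0501 F [ -0.4   0.  -14.8] gap 0.019464729580227328
rise px [-5.6 -5.  -6.6 -5.7] sum -22.9
[[0, 0, 0, -0.0103, -0.0021, 0, 0.01], [0, 0, 0, -0.0198, -0.0064, 0, 0.01]]
[[0, 0, 0, -0.0085, -0.0061, 0, 0.01], [0, 0, 0, -0.0155, -0.0139, 0, 0.01]]
```

Emit:
apply_moves(series=[[0,0,0,-0.0103,-0.0021,0,0.01],[0,0,0,-0.0198,-0.0064,0,0.01],[0,0,0,-0.0198,-0.0064,0,0.01]])

```text
time_s: 9.05
eef_pos: [0.5997, 0.2521, 0.077]
tool_rot: [0.709, 0.705, -0.0, -0.0]
wrist_force: [0.6, -1.7, -18.0]
finger_gap: 0.019
```

```bash
python3 - <<'E'
from h import *
ang(); hh()
E
```

```text
eef [0.5997 0.2521 0.077 ] ang 330.35 r 0.0503 F [  0.6  -1.7 -18. ] gap 0.01903300386331817
rise px [-5.6 -5.1 -6.7 -5.5] sum -22.9
```

Emit:
apply_moves(series=[[0,0,0,-0.0085,-0.0061,0,0.01],[0,0,0,-0.0155,-0.0139,0,0.01],[0,0,0,-0.0155,-0.0139,0,0.01]])

```text
time_s: 9.4
eef_pos: [0.5853, 0.236, 0.0771]
tool_rot: [0.71, 0.705, -0.001, 0.0]
wrist_force: [1.7, -3.8, -19.8]
finger_gap: 0.0193
```

```bash
python3 - <<'E'
from h import *
ang(); hh()
from rig import camera
E
```

```text
eef [0.5853 0.236  0.0771] ang 305.51 r 0.0504 F [  1.7  -3.8 -19.8] gap 0.019312153192030408
rise px [-5.1 -4.9 -5.3 -5.3] sum -20.6
```

```bash
python3 - <<'E'
from h import *
a=np.radians(-54)
rows([-42,-30,-19],A+.05*np.array([np.cos(a),np.sin(a)]))
E
```

```text
[[0, 0, 0, 0.007, 0.0078, 0, 0.01], [0, 0, 0, 0.0155, 0.0139, 0, 0.01], [0, 0, 0, 0.0242, 0.0179, 0, 0.01]]
```

Emit:
apply_moves(series=[[0,0,0,0.007,0.0078,0,0.01],[0,0,0,0.0155,0.0139,0,0.01],[0,0,0,0.0242,0.0179,0,0.01],[0,0,0,0.0242,0.0179,0,0.01],[0,0,0,0.0242,0.0179,0,0.01]])

```text
time_s: 9.95
eef_pos: [0.604, 0.2618, 0.0772]
tool_rot: [0.709, 0.705, 0.0, -0.001]
wrist_force: [2.9, -0.2, -19.5]
finger_gap: 0.0188
```

```bash
python3 - <<'E'
from h import *
ang(); hh()
E
```

```text
eef [0.604  0.2618 0.0772] ang 342.45 r 0.0503 F [  2.9  -0.2 -19.5] gap 0.018848513927046347
rise px [-5.5 -5.6 -6.5 -5.6] sum -23.2
```

Emit:
apply_moves(series=[[0,0,0,0,0,0,0.03],[0,0,0,0,0,0,0.04],[0,0,0,0,0,0,0.045],[0,0,0,0,0,-0.03,0.046],[0,0,0,0,0,-0.07,0.046],[0,0,0,-0.01,-0.01,-0.11,0.046],[0,0,0,-0.05,-0.02,-0.12,0.046],[0,0,0,-0.09,-0.03,-0.12,0.046]])

```text
time_s: 10.8
eef_pos: [0.5746, 0.1718, 0.2022]
tool_rot: [0.709, 0.706, 0.004, 0.001]
wrist_force: [0.4, 0.2, 0.4]
finger_gap: 0.046
```

```bash
python3 - <<'E'
from h import *
s=sense(); print(s["eef_pos"],s["qpos"].round(2)); hh()
c=shot("wrist","w7.png"); cx=np.array([.5472,.0798]); ya=np.array([.0458,.9989]); xa=np.array([.9989,-.0458])
P={i+1:cx+a*xa+b*ya for i,(a,b) in enumerate([(x,y) for x in(-.036,.036) for y in(-.07,0,.07)])}
for k,p in P.items(): print(k,p.round(4),proj(c,[[*p,.066]]).round(0))
t=shot("top","t7.png"); cv2.imwrite("pics/c7.png",np.hstack([c["img"],t["img"][100:340,100:240].repeat(2,0).repeat(2,1)])[:, :800])
E
```

```text
[0.57460859 0.17182286 0.20215739] [0.29 0.26 0.06 1.36 0.   1.87]
rise px [-5.4 -5.4 -6.5 -5.6] sum -22.9
1 [0.508  0.0115] [[260. 378.]]
2 [0.5112 0.0814] [[258. 318.]]
3 [0.5144 0.1514] [[256. 249.]]
4 [0.58   0.0082] [[330. 380.]]
5 [0.5832 0.0782] [[333. 321.]]
6 [0.5864 0.1481] [[337. 252.]]
```

View pics/w7.png

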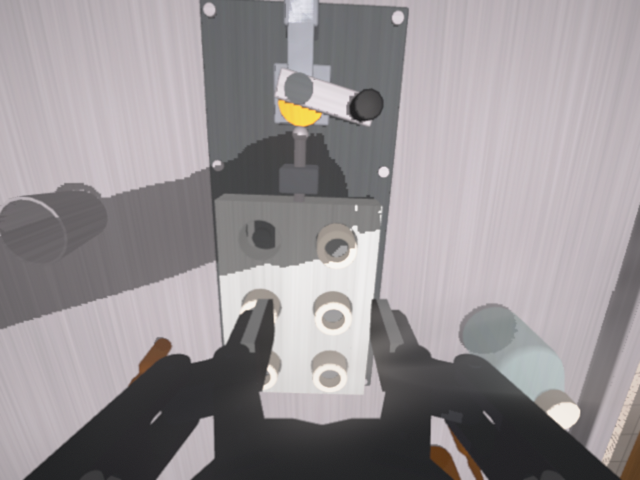

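Emit:
apply_moves(series=[[0,0,0,-0.012,0.006,0.03,0.056],[0,0,0,-0.023,0.012,0.065,0.056],[0,0,0,-0.023,0.012,0.1,0.056],[0,0,0,-0.023,0.012,0.125,0.056],[0,0,0,-0.023,0.012,0.143,0.056],[0,0,0,-0.023,0.012,0.15,0.056],[0,0,0,-0.023,0.012,0.15,0.056]])

```text
time_s: 11.65
eef_pos: [0.5849, 0.1491, 0.0471]
tool_rot: [0.709, 0.705, -0.0, -0.001]
wrist_force: [0.0, -0.1, 0.1]
finger_gap: 0.0556
```

```bash
python3 - <<'E'
from h import *
s=sense(); print(s["eef_pos"],s["wrist_force"])
c=shot("wrist"); cv2.imwrite("pics/w8.png",c["img"][150:480,120:560])
print(proj(c,[[.5864,.1481,.066],[.5864,.1481,.045]]).round(0)-[120,150])
E
```

```text
[0.584869   0.14908808 0.04711363] [ 0.00423    -0.11485945  0.09367873]
[[206. 187.]
 [205. 163.]]
```

View pics/w8.png

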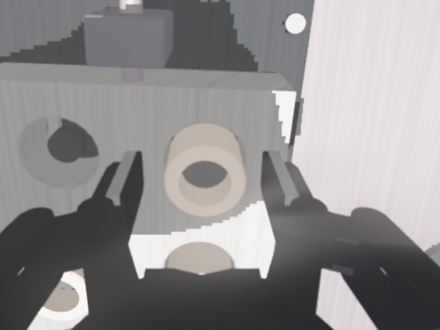

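Emit:
apply_moves(series=[[0,0,0,0.003,0,-0.004,0.05],[0,0,0,0.003,0,-0.004,0.03],[0,0,0,0.003,0,-0.004,0.03],[0,0,0,0.003,0,-0.004,0.03],[0,0,0,0.003,0,-0.02,0.03],[0,0,0,0.003,0,-0.05,0.03],[0,0,0,0.003,0,-0.08,0.03]], grip_force=30)

```text
time_s: 12.4
eef_pos: [0.5844, 0.1512, 0.1278]
tool_rot: [0.709, 0.705, -0.001, -0.001]
wrist_force: [0.1, -0.0, -0.3]
finger_gap: 0.0346
```

```bash
cat >> h.py <<'E'
TC=np.array([.5478,-.3058]); tx=np.array([.986,.167]); ty=np.array([-.167,.986])
def cells():
    return {(a,b):TC+a*.031*tx+b*.062*ty for a in(-1,1) for b in(-1,0,1)}
E
python3 - <<'E'
from h import *
s=sense(); print(s["eef_pos"],s["finger_gap"])
# refine tray with top view
c=shot("top"); im=c["img"][215:320,415:560]
for k,p in cells().items(): print(k,p.round(4),proj(c,[[*p,.004]]).round(0)-[415,215])
cv2.imwrite("pics/tr.png",cv2.resize(im,None,fx=4,fy=4,interpolation=cv2.INTER_CUBIC))
E
```

```text
[0.5844428  0.15115867 0.12782249] 0.03456352152177468
(-1, -1) [ 0.5276 -0.3721] [[107.  65.]]
(-1, 0) [ 0.5172 -0.311 ] [[72. 70.]]
(-1, 1) [ 0.5069 -0.2498] [[38. 76.]]
(1, -1) [ 0.5887 -0.3618] [[100.  31.]]
(1, 0) [ 0.5784 -0.3006] [[66. 36.]]
(1, 1) [ 0.568  -0.2395] [[32. 42.]]
```

View pics/tr.png

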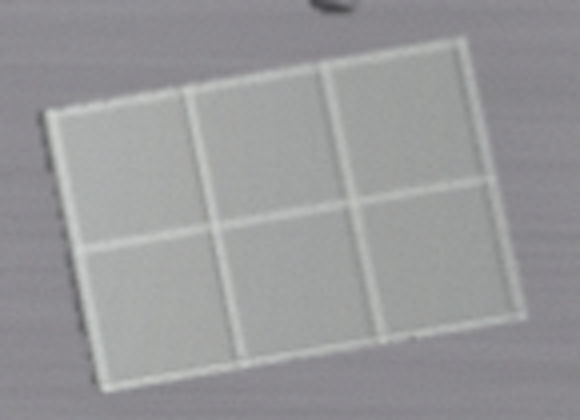

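Emit:
apply_moves(series=[[0,0,0,-0.045,0.0005,-0.01,0.03],[0,0,0,-0.09,0.001,-0.02,0.03],[0,0,0,-0.135,0.0015,-0.02,0.03],[0,0,0,-0.18,0.002,-0.02,0.03],[0,0,0,-0.225,0.0025,-0.02,0.03],[0,0,0,-0.27,0.003,-0.02,0.03],[0,0,0,-0.315,0.0035,-0.02,0.03],[0,0,0,-0.36,0.004,-0.02,0.03]])

```text
time_s: 13.25
eef_pos: [0.5865, -0.2105, 0.1473]
tool_rot: [0.709, 0.705, -0.0, -0.0]
wrist_force: [0.7, 1.0, 0.5]
finger_gap: 0.0345
```

Emit:
apply_moves(series=[[0,0,0,-0.045,0.0005,0,0.03],[0,0,0,-0.09,0.001,0.01,0.03],[0,0,0,-0.125,0.0015,0.03,0.03],[0,0,0,-0.15,0.002,0.055,0.03],[0,0,0,-0.155,0.002,0.08,0.03],[0,0,0,-0.155,0.002,0.1,0.03],[0,0,0,-0.155,0.002,0.1,0.03]])

```text
time_s: 13.95
eef_pos: [0.5855, -0.3629, 0.0433]
tool_rot: [0.71, 0.705, -0.001, -0.004]
wrist_force: [-1.0, 0.3, -0.5]
finger_gap: 0.0344
```

```bash
cat >> h.py <<'E'
TC=np.array([.547,-.3083])
E
python3 - <<'E'
from h import *
s=sense(); print(s["eef_pos"],s["finger_gap"],tool([.588,-.364,.018]).round(4))
c=shot("wrist","w9.png"); print({k:proj(c,[[*p,.004]]).round(0).tolist() for k,p in cells().items()})
E
```

```text
[ 0.58554    -0.36285268  0.04325424] 0.034379150494125606 [-0.0012  0.0026  0.0252]
{(-1, -1): [[227.0, 297.0]], (-1, 0): [[198.0, 199.0]], (-1, 1): [[163.0, 79.0]], (1, -1): [[327.0, 282.0]], (1, 0): [[307.0, 179.0]], (1, 1): [[283.0, 54.0]]}
```

View pics/w9.png

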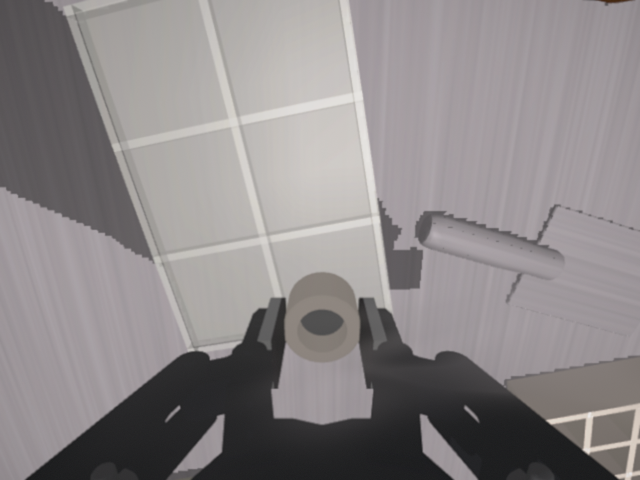

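Emit:
apply_moves(series=[[0,0,0,0.002,0.0025,0.01,0.03],[0,0,0,0.002,0.0025,0.02,0.03],[0,0,0,0.002,0.0025,0.0245,0.03],[0,0,0,0.002,0.0025,0.0245,0.03],[0,0,0,0.002,0.0025,0.0245,0.03]])

```text
time_s: 14.5
eef_pos: [0.5904, -0.3615, 0.023]
tool_rot: [0.709, 0.705, -0.0, -0.0]
wrist_force: [-0.4, -1.0, -0.4]
finger_gap: 0.0345
```

Emit:
apply_moves(series=[[0,0,0,0,0,0.003,0.03],[0,0,0,0,0,0.005,0.03],[0,0,0,0,0,0.005,0.03]])

```text
time_s: 14.8
eef_pos: [0.5909, -0.3619, 0.0213]
tool_rot: [0.709, 0.705, 0.0, 0.001]
wrist_force: [-5.7, 3.6, 16.5]
finger_gap: 0.0342
```

Emit:
apply_moves(series=[[0,0,0,-0.001,-0.002,0.003,0.036],[0,0,0,-0.001,-0.002,0.003,0.042],[0,0,0,-0.001,-0.002,0.003,0.046],[0,0,0,-0.001,-0.002,0,0.046],[0,0,0,-0.001,-0.002,-0.03,0.046],[0,0,0,0.02,-0.002,-0.07,0.05],[0,0,0,0.06,-0.002,-0.11,0.05],[0,0,0,0.06,-0.002,-0.12,0.05]])

```text
time_s: 15.6
eef_pos: [0.5902, -0.2995, 0.1423]
tool_rot: [0.708, 0.706, 0.001, 0.002]
wrist_force: [-0.2, -0.2, 0.4]
finger_gap: 0.0499
```

```bash
python3 - <<'E'
from h import *
s=sense(); print(s["eef_pos"],s["finger_gap"],s["wrist_force"])
c=shot("wrist"); sc=shot("scene")
cv2.imwrite("pics/c10.png",np.hstack([c["img"][:, 80:480],sc["img"][260:380,110:250].repeat(3,0).repeat(3,1)[:480,:400] if 0 else cv2.resize(sc["img"][255:375,110:210],(400,480))]))
cv2.imwrite("pics/w10.png",c["img"])
E
```

```text
[ 0.59020315 -0.29950889  0.14225481] 0.04985230817601471 [-0.18710283 -0.15755223  0.38735734]
```

View pics/c10.png

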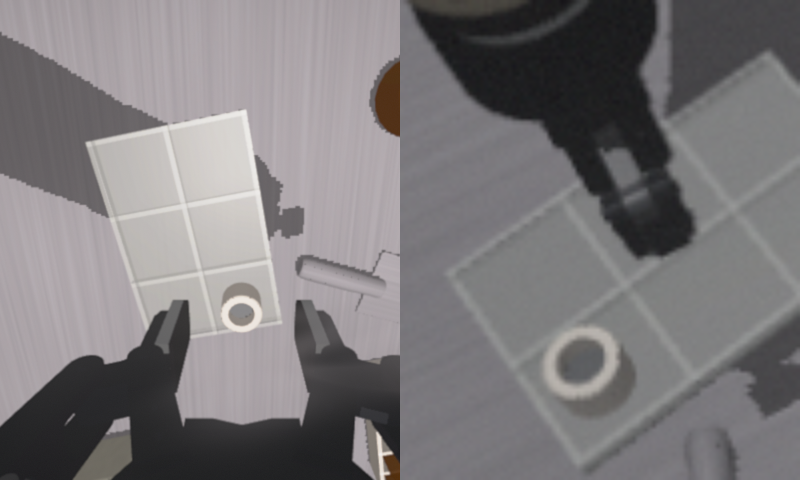

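Emit:
apply_moves(series=[[0,0,0,0.045,-0.001,0,0.056],[0,0,0,0.09,-0.002,0,0.056],[0,0,0,0.135,-0.003,0,0.056],[0,0,0,0.18,-0.004,0,0.056],[0,0,0,0.225,-0.005,0,0.056],[0,0,0,0.27,-0.006,0,0.056],[0,0,0,0.315,-0.007,0,0.056],[0,0,0,0.36,-0.008,0,0.056]])

```text
time_s: 16.5
eef_pos: [0.5824, 0.0591, 0.1357]
tool_rot: [0.71, 0.704, -0.001, -0.001]
wrist_force: [0.9, -1.2, -0.2]
finger_gap: 0.0556
```

Emit:
apply_moves(series=[[0,0,0,0.018,0,0,0.056],[0,0,0,0.018,0,0,0.056]])

```text
time_s: 16.7
eef_pos: [0.5827, 0.0781, 0.1356]
tool_rot: [0.708, 0.706, -0.001, -0.001]
wrist_force: [-0.0, -0.0, -0.2]
finger_gap: 0.0563
```

```bash
cat >> h.py <<'E'
def near(P):
    "world xy of puck-top ring (z .066) nearest to P, from the wrist view, and tool shift to it"
    c=shot("wrist"); u=proj(c,[[*P,.066]])[0]
    g=cv2.cvtColor(c["img"],cv2.COLOR_BGR2GRAY)
    return c,u
E
python3 - <<'E'
from h import *
s=sense(); print(s["eef_pos"],s["finger_gap"],tool([.5832,.081,.051]).round(4)); hh()
c=shot("wrist"); print(proj(c,[[.5832,.0782,.066]]))
t=shot("top"); cv2.imwrite("pics/c11.png",np.hstack([c["img"][:,120:520],cv2.resize(t["img"][220:320,420:560],(400,286)).repeat(1,0)[:480] if 0 else np.vstack([cv2.resize(t["img"][215:320,420:560],(400,300)),np.zeros((180,400,3),np.uint8)])]))
E
```

```text
[0.58268588 0.07806201 0.13563034] 0.05628029068991774 [0.0029 0.0008 0.0846]Traceback (most recent call last):
  File "<stdin>", line 2, in <module>
  File "h.py", line 44, in hh
    s=[p[1] for p in sorted(pk()) if p[0]<370]; print("rise px",(np.array(s)-[224,249.3,212.1,236]).round(1),"sum",round(sum(s)-921.4,2))
                                                                 ~~~~~~~~~~~^~~~~~~~~~~~~~~~~~~~~~
ValueError: operands could not be broadcast together with shapes (2,) (4,)
```

Emit:
apply_moves(series=[[0,0,0,0.003,0.001,0.03,0.056],[0,0,0,0.003,0.001,0.06,0.056],[0,0,0,0.003,0.001,0.08,0.056],[0,0,0,0.003,0.001,0.084,0.056],[0,0,0,0.003,0.001,0.084,0.03],[0,0,0,0.003,0.001,0.084,0.03],[0,0,0,0.003,0.001,0.084,0.03],[0,0,0,0.003,0.001,0.084,0.03]])

```text
time_s: 17.55
eef_pos: [0.5847, 0.0793, 0.055]
tool_rot: [0.709, 0.705, 0.0, 0.0]
wrist_force: [-0.7, 0.3, -0.6]
finger_gap: 0.0346
```

Emit:
apply_moves(series=[[0,0,0,0,0,-0.02,0.03],[0,0,0,0,0,-0.05,0.03],[0,0,0,-0.02,0,-0.08,0.03],[0,0,0,-0.06,0,-0.09,0.03],[0,0,0,-0.105,0,-0.09,0.03],[0,0,0,-0.15,0,-0.09,0.03],[0,0,0,-0.195,0,-0.09,0.03],[0,0,0,-0.24,0,-0.09,0.03]])

```text
time_s: 18.35
eef_pos: [0.5829, -0.1622, 0.1448]
tool_rot: [0.709, 0.705, 0.0, 0.0]
wrist_force: [0.9, 1.0, -0.4]
finger_gap: 0.0342
```

```bash
cat >> h.py <<'E'
def top(fn=None):
    "tray outline and ring blobs in the top view"
    c=shot("top",fn); im=c["img"]; hsv=cv2.cvtColor(im,cv2.COLOR_BGR2HSV)
    m=((hsv[...,2]>170)&(hsv[...,1]<60)).astype(np.uint8); m[:190]=0; m[330:]=0; m[:,:195]=0; m[:,570:]=0
    n,l,st,ce=cv2.connectedComponentsWithStats(cv2.morphologyEx(m,cv2.MORPH_CLOSE,np.ones((3,3))))
    for i in range(1,n):
        if 40<st[i,4]<400 and max(st[i,2:4])<26: print("blob",ce[i].round(0),st[i,2:],"z.032",ray(c,[ce[i]],.032)[0,:2].round(3),"z.066",ray(c,[ce[i]],.066)[0,:2].round(3))
E
python3 - <<'E'
from h import *
s=sense(); print(s["eef_pos"],s["finger_gap"],tool([.578,-.301,.021]).round(4)); top()
E
```

```text
[ 0.58286787 -0.16218748  0.14483855] 0.03420849113266614 [-0.1389 -0.0042  0.1238]
```

Emit:
apply_moves(series=[[0,0,0,-0.045,-0.001,0,0.03],[0,0,0,-0.09,-0.003,0.02,0.03],[0,0,0,-0.125,-0.004,0.05,0.03],[0,0,0,-0.139,-0.004,0.08,0.03],[0,0,0,-0.139,-0.004,0.1,0.03],[0,0,0,-0.139,-0.004,0.11,0.03],[0,0,0,-0.139,-0.004,0.113,0.03]])

```text
time_s: 19.1
eef_pos: [0.5774, -0.2989, 0.03]
tool_rot: [0.709, 0.705, -0.0, -0.001]
wrist_force: [0.1, 1.3, -0.1]
finger_gap: 0.0342
```

```bash
python3 - <<'E'
from h import *
s=sense(); print(s["eef_pos"],s["finger_gap"],tool([.578,-.301,.024]).round(4),s["wrist_force"])
c=shot("scene"); cv2.imwrite("pics/c12.png",cv2.resize(c["img"][250:380,100:260],(640,520)))
E
```

```text
[ 0.57738962 -0.2989197   0.03002719] 0.03419859599480891 [-0.0021  0.0006  0.006 ] [ 0.14974021  1.25180589 -0.1136929 ]
```

View pics/c12.png

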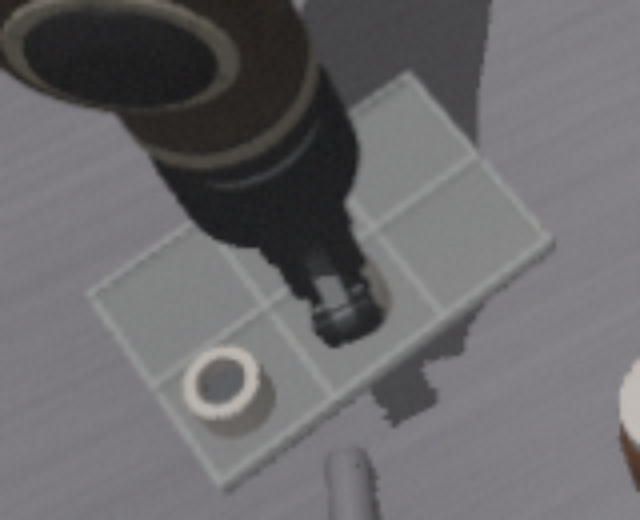

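The view shows puck6 standing in the near-left cell (222,385 in the crop). The held puck is over the next cell along, so I lower it and release.

Emit:
apply_moves(series=[[0,0,0,-0.002,0.0005,0.003,0.03],[0,0,0,-0.002,0.0005,0.006,0.03],[0,0,0,-0.002,0.0005,0.007,0.03],[0,0,0,-0.002,0.0005,0.007,0.03]])

```text
time_s: 19.55
eef_pos: [0.5784, -0.3013, 0.0241]
tool_rot: [0.709, 0.705, 0.0, -0.0]
wrist_force: [-0.3, -0.3, -1.0]
finger_gap: 0.0346
```

Emit:
apply_moves(series=[[0,0,0,0,0,0.002,0.03],[0,0,0,0,0,0.003,0.03],[0,0,0,0,0,0.003,0.036],[0,0,0,0,0,0.003,0.042],[0,0,0,0,0,0.003,0.046],[0,0,0,0,0,0,0.046],[0,0,0,0,0,-0.04,0.046],[0,0,0,0.02,0,-0.09,0.05]])

```text
time_s: 20.35
eef_pos: [0.5769, -0.2836, 0.1089]
tool_rot: [0.71, 0.704, -0.001, -0.002]
wrist_force: [0.6, 0.4, 1.1]
finger_gap: 0.0498
```

```bash
python3 - <<'E'
from h import *
s=sense(); print(s["eef_pos"],tool([.580,.0105,.14]).round(4),s["wrist_force"])
E
```

```text
[ 0.5768759  -0.28362253  0.10886103] [ 0.2942  0.0005 -0.0306] [0.62735654 0.41432127 1.11215243]
```

Emit:
apply_moves(series=[[0,0,0,0.045,0,-0.02,0.056],[0,0,0,0.09,0,-0.03,0.056],[0,0,0,0.135,0,-0.03,0.056],[0,0,0,0.18,0,-0.03,0.056],[0,0,0,0.225,0,-0.03,0.056],[0,0,0,0.265,0.001,-0.03,0.056],[0,0,0,0.294,0.001,-0.02,0.056],[0,0,0,0.294,0.001,0,0.056]])

```text
time_s: 21.15
eef_pos: [0.5824, 0.0146, 0.112]
tool_rot: [0.708, 0.707, 0.002, 0.001]
wrist_force: [0.2, -0.7, 0.1]
finger_gap: 0.0562
```

```bash
python3 - <<'E'
from h import *
s=sense(); print(s["eef_pos"],tool([.580,.0105,.053]).round(4))
c=shot("wrist"); t=shot("top")
print(proj(c,[[.580,.0105,.066],[.508,.0115,.066],[.5112,.0814,.066]]).round(0)-[120,0])
cv2.imwrite("pics/c13.png",np.hstack([c["img"][:,120:520],np.vstack([cv2.resize(t["img"][215:320,420:560],(400,300)),np.zeros((180,400,3),np.uint8)])]))
E
```

```text
[0.58236319 0.01462372 0.1119606 ] [-0.0042 -0.0025  0.0589]
[[198. 281.]
 [ 83. 280.]
 [ 74. 165.]]
```

View pics/c13.png

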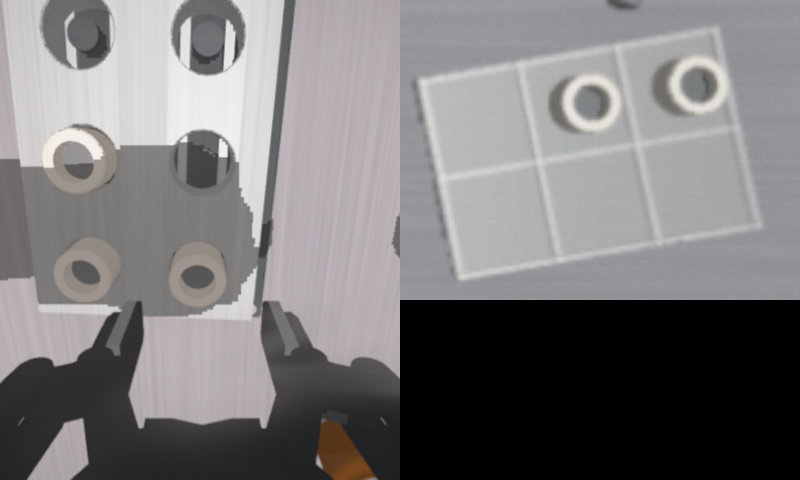

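Left: pucks 2 (76,160), 1 (84,272) and 4 (197,278) are still proud in their cavities, as predicted. Right: two pucks stand in tray cells.

Emit:
apply_moves(series=[[0,0,0,-0.003,-0.002,0.03,0.056],[0,0,0,-0.003,-0.002,0.05,0.056],[0,0,0,-0.003,-0.002,0.056,0.056],[0,0,0,-0.003,-0.002,0.056,0.056],[0,0,0,-0.003,-0.002,0.056,0.03],[0,0,0,-0.003,-0.002,0.056,0.03],[0,0,0,-0.003,-0.002,0.056,0.03],[0,0,0,-0.003,-0.002,0.056,0.03]])

```text
time_s: 22.05
eef_pos: [0.5801, 0.0079, 0.0557]
tool_rot: [0.709, 0.705, 0.001, 0.001]
wrist_force: [0.2, -1.0, 5.1]
finger_gap: 0.0341
```

Emit:
apply_moves(series=[[0,0,0,0,0,-0.02,0.03],[0,0,0,0,0,-0.05,0.03],[0,0,0,-0.02,0,-0.08,0.03],[0,0,0,-0.06,-0.002,-0.09,0.03],[0,0,0,-0.105,-0.004,-0.09,0.03],[0,0,0,-0.15,-0.006,-0.08,0.03],[0,0,0,-0.195,-0.008,-0.06,0.03],[0,0,0,-0.235,-0.01,-0.03,0.03]])

```text
time_s: 22.85
eef_pos: [0.5686, -0.2292, 0.0855]
tool_rot: [0.709, 0.705, 0.001, 0.001]
wrist_force: [0.8, 0.0, -0.3]
finger_gap: 0.0343
```

```bash
python3 - <<'E'
from h import *
s=sense(); print(s["eef_pos"],s["finger_gap"],tool([.5675,-.240,.026]).round(4),s["wrist_force"])
E
```

```text
[ 0.56863308 -0.22921623  0.08546585] 0.034343213388647834 [-0.0107 -0.0012  0.0595] [ 0.82016044  0.03645126 -0.27420797]
```

Emit:
apply_moves(series=[[0,0,0,-0.009,-0.001,0.02,0.03],[0,0,0,-0.0125,-0.001,0.04,0.03],[0,0,0,-0.0125,-0.001,0.052,0.03],[0,0,0,-0.0125,-0.001,0.057,0.03],[0,0,0,-0.0125,-0.001,0.058,0.03],[0,0,0,-0.0125,-0.001,0.058,0.03]])

```text
time_s: 23.45
eef_pos: [0.5672, -0.2389, 0.0271]
tool_rot: [0.709, 0.705, 0.0, 0.0]
wrist_force: [0.2, 0.6, -0.6]
finger_gap: 0.0343
```

Emit:
apply_moves(series=[[0,0,0,0,0,0.001,0.03],[0,0,0,0,0,0.002,0.03],[0,0,0,0,0,0.002,0.03]])

```text
time_s: 23.75
eef_pos: [0.5668, -0.2392, 0.0246]
tool_rot: [0.709, 0.705, 0.0, -0.0]
wrist_force: [-0.5, 0.2, -0.9]
finger_gap: 0.0339
```

Emit:
apply_moves(series=[[0,0,0,-0.002,0,0.002,0.03],[0,0,0,-0.002,0,0.003,0.03],[0,0,0,-0.002,0,0.003,0.036],[0,0,0,-0.002,0,0.003,0.042],[0,0,0,-0.002,0,0.003,0.046],[0,0,0,-0.002,0,0,0.046],[0,0,0,-0.002,0,-0.04,0.046],[0,0,0,0.02,-0.004,-0.09,0.05]])

```text
time_s: 24.55
eef_pos: [0.562, -0.2222, 0.1087]
tool_rot: [0.71, 0.704, -0.001, -0.002]
wrist_force: [0.7, -0.6, 0.3]
finger_gap: 0.0505
```

```bash
python3 - <<'E'
from h import *
s=sense(); print(s["eef_pos"],tool([.5085,.013,.12]).round(4),s["wrist_force"])
E
```

```text
[ 0.56196818 -0.22215518  0.10874383] [ 0.2347 -0.0555 -0.0107] [ 0.73765529 -0.63639465  0.29508041]
```

Next is puck 1 at (.508,.012).

Emit:
apply_moves(series=[[0,0,0,0.04,-0.01,-0.02,0.056],[0,0,0,0.08,-0.02,-0.025,0.056],[0,0,0,0.12,-0.03,-0.025,0.056],[0,0,0,0.16,-0.04,-0.025,0.056],[0,0,0,0.2,-0.05,-0.02,0.056],[0,0,0,0.235,-0.056,-0.01,0.056],[0,0,0,0.235,-0.056,0,0.056],[0,0,0,0.235,-0.056,0,0.056]])

```text
time_s: 25.35
eef_pos: [0.5077, 0.0147, 0.109]
tool_rot: [0.709, 0.706, -0.001, -0.001]
wrist_force: [-1.7, -1.0, -0.1]
finger_gap: 0.056
```

```bash
python3 - <<'E'
from h import *
s=sense(); print(s["eef_pos"],tool([.508,.013,.053]).round(4))
c=shot("wrist"); t=shot("top")
print(proj(c,[[.508,.0115,.066],[.5112,.0814,.066]]).round(0)-[120,0])
cv2.imwrite("pics/c14.png",np.hstack([c["img"][:,120:520],np.vstack([cv2.resize(t["img"][215:320,420:560],(400,300)),np.zeros((180,400,3),np.uint8)])]))
E
```

```text
[0.50769691 0.0146956  0.10897615] [-0.0017  0.0005  0.056 ]
[[203. 282.]
 [208. 165.]]
```

View pics/c14.png

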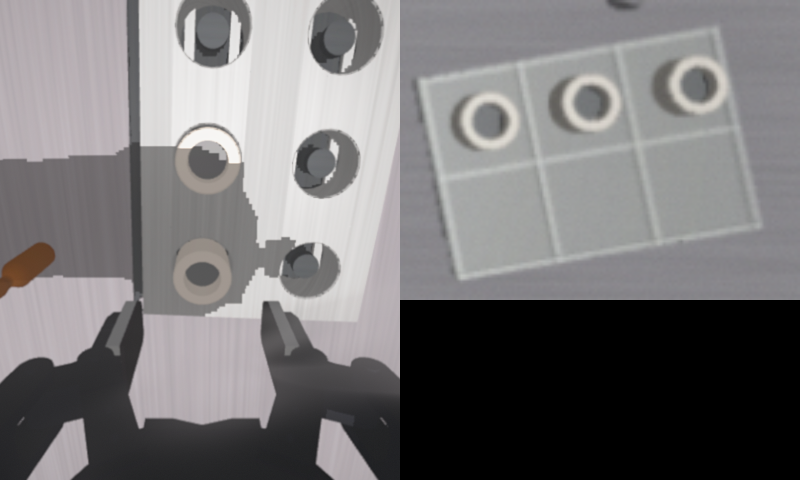

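Puck1 (202,275) and puck2 (208,160) are in place, and three pucks stand in the tray.

Emit:
apply_moves(series=[[0,0,0,-0.001,0,0.03,0.056],[0,0,0,-0.001,0,0.05,0.056],[0,0,0,-0.001,0,0.0545,0.056],[0,0,0,-0.001,0,0.0545,0.056],[0,0,0,-0.001,0,0.0545,0.03],[0,0,0,-0.001,0,0.0545,0.03],[0,0,0,-0.001,0,0.0545,0.03],[0,0,0,-0.001,0,0.0545,0.03]])

```text
time_s: 26.25
eef_pos: [0.5095, 0.013, 0.0567]
tool_rot: [0.709, 0.705, 0.001, 0.001]
wrist_force: [0.4, -0.9, 3.9]
finger_gap: 0.034
```

Emit:
apply_moves(series=[[0,0,0,0,0,-0.02,0.03],[0,0,0,0,0,-0.05,0.03],[0,0,0,-0.02,0,-0.085,0.03],[0,0,0,-0.065,0.003,-0.1,0.03],[0,0,0,-0.11,0.006,-0.1,0.03],[0,0,0,-0.155,0.009,-0.1,0.03],[0,0,0,-0.2,0.012,-0.1,0.03],[0,0,0,-0.245,0.015,-0.1,0.03]])

```text
time_s: 27.05
eef_pos: [0.5219, -0.2336, 0.1556]
tool_rot: [0.709, 0.705, 0.0, -0.0]
wrist_force: [-0.0, 0.0, -0.0]
finger_gap: 0.034
```

```bash
python3 - <<'E'
from h import *
s=sense(); print(s["eef_pos"],s["finger_gap"],tool([.527,-.372,.026]).round(4),s["wrist_force"])
E
```

```text
[ 0.52191913 -0.23359161  0.15557759] 0.033964184715314545 [-0.1385  0.006   0.1295] [-0.00879633  0.03723016 -0.00522163]
```

Emit:
apply_moves(series=[[0,0,0,-0.045,0.002,0,0.03],[0,0,0,-0.09,0.004,0.01,0.03],[0,0,0,-0.125,0.006,0.04,0.03],[0,0,0,-0.1385,0.006,0.07,0.03],[0,0,0,-0.1385,0.006,0.095,0.03],[0,0,0,-0.1385,0.006,0.115,0.03],[0,0,0,-0.1385,0.006,0.122,0.03],[0,0,0,-0.1385,0.006,0.122,0.03]])

```text
time_s: 27.85
eef_pos: [0.5265, -0.3698, 0.0322]
tool_rot: [0.709, 0.705, -0.0, -0.002]
wrist_force: [0.1, 0.7, -0.1]
finger_gap: 0.0341
```

```bash
python3 - <<'E'
from h import *
s=sense(); print(s["eef_pos"],s["finger_gap"],tool([.527,-.372,.023]).round(4),s["wrist_force"])
E
```

```text
[ 0.52649501 -0.36980168  0.03224736] 0.03411315478857462 [-0.0022  0.0005  0.0092] [ 0.10067738  0.73309826 -0.05565387]
```

Emit:
apply_moves(series=[[0,0,0,-0.002,0,0.004,0.03],[0,0,0,-0.002,0,0.008,0.03],[0,0,0,-0.002,0,0.0095,0.03],[0,0,0,-0.002,0,0.0095,0.03]])

```text
time_s: 28.25
eef_pos: [0.5276, -0.3727, 0.0248]
tool_rot: [0.709, 0.705, 0.0, 0.0]
wrist_force: [-0.1, -0.5, 1.8]
finger_gap: 0.0342
```

Emit:
apply_moves(series=[[0,0,0,0,0,0.001,0.03],[0,0,0,0,0,0.002,0.03],[0,0,0,0,0,0.002,0.036],[0,0,0,0,0,0.002,0.042],[0,0,0,0,0,0.002,0.046],[0,0,0,0,0,0,0.046],[0,0,0,0,0,-0.04,0.046],[0,0,0,0.03,0,-0.09,0.05]])

```text
time_s: 29.05
eef_pos: [0.5262, -0.3478, 0.1056]
tool_rot: [0.71, 0.704, -0.001, -0.002]
wrist_force: [2.2, -0.1, 0.5]
finger_gap: 0.05
```

Emit:
apply_moves(series=[[0,0,0,0.045,-0.002,-0.02,0.056],[0,0,0,0.09,-0.004,-0.025,0.056],[0,0,0,0.135,-0.006,-0.025,0.056],[0,0,0,0.18,-0.008,-0.025,0.056],[0,0,0,0.225,-0.01,-0.025,0.056],[0,0,0,0.27,-0.012,-0.025,0.056],[0,0,0,0.315,-0.014,-0.025,0.056],[0,0,0,0.36,-0.016,-0.025,0.056]])

```text
time_s: 29.85
eef_pos: [0.5133, 0.0151, 0.1321]
tool_rot: [0.709, 0.705, 0.0, -0.0]
wrist_force: [1.3, 0.2, 0.5]
finger_gap: 0.0558
```

```bash
python3 - <<'E'
from h import *
s=sense(); print(s["eef_pos"],tool([.5115,.0825,.11]).round(4),s["wrist_force"])
E
```

```text
[0.51325968 0.0150504  0.13212909] [ 0.0674 -0.0022  0.0222] [1.27848662 0.16873599 0.47344176]
```

Emit:
apply_moves(series=[[0,0,0,0.035,-0.001,0,0.056],[0,0,0,0.067,-0.002,0.01,0.056],[0,0,0,0.067,-0.002,0.02,0.056],[0,0,0,0.067,-0.002,0.02,0.056]])

```text
time_s: 30.25
eef_pos: [0.511, 0.0806, 0.1106]
tool_rot: [0.709, 0.706, -0.001, -0.001]
wrist_force: [-0.2, -0.5, 0.7]
finger_gap: 0.0562
```

```bash
python3 - <<'E'
from h import *
s=sense(); print(s["eef_pos"],tool([.5115,.0825,.053]).round(4))
c=shot("wrist"); t=shot("top")
print(proj(c,[[.5112,.0814,.066]]).round(0)-[120,0])
cv2.imwrite("pics/c15.png",np.hstack([c["img"][:,120:520],np.vstack([cv2.resize(t["img"][215:320,420:560],(400,300)),np.zeros((180,400,3),np.uint8)])]))
E
```

```text
[0.51100212 0.08062781 0.11055465] [0.0019 0.0007 0.0576]
[[203. 275.]]
```

View pics/c15.png

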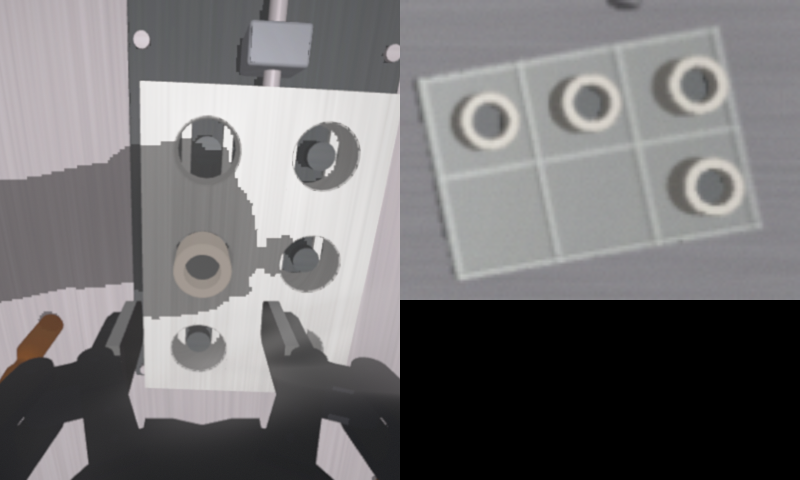

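Four pucks stand in the tray. Puck2 at (203,268) is the last one in the press, and ampoule1 is standing at left.

Emit:
apply_moves(series=[[0,0,0,0.003,0.0005,0.03,0.056],[0,0,0,0.003,0.0005,0.05,0.056],[0,0,0,0.003,0.0005,0.0555,0.056],[0,0,0,0.003,0.0005,0.0555,0.056],[0,0,0,0.003,0.0005,0.0555,0.03],[0,0,0,0.003,0.0005,0.0555,0.03],[0,0,0,0.003,0.0005,0.0555,0.03],[0,0,0,0.003,0.0005,0.0555,0.03]])

```text
time_s: 31.15
eef_pos: [0.5133, 0.0833, 0.0577]
tool_rot: [0.709, 0.705, 0.001, 0.0]
wrist_force: [-0.5, -0.7, 5.4]
finger_gap: 0.034
```

Emit:
apply_moves(series=[[0,0,0,0,0,-0.02,0.03],[0,0,0,0,0,-0.05,0.03],[0,0,0,-0.03,0,-0.085,0.03],[0,0,0,-0.075,0.001,-0.1,0.03],[0,0,0,-0.12,0.002,-0.1,0.03],[0,0,0,-0.165,0.003,-0.1,0.03],[0,0,0,-0.21,0.004,-0.1,0.03],[0,0,0,-0.255,0.005,-0.1,0.03]])

```text
time_s: 31.95
eef_pos: [0.5158, -0.1733, 0.1565]
tool_rot: [0.709, 0.705, 0.0, -0.0]
wrist_force: [0.5, 0.8, -0.1]
finger_gap: 0.034
```

```bash
python3 - <<'E'
from h import *
s=sense(); print(s["eef_pos"],s["finger_gap"],tool([.517,-.311,.026]).round(4),s["wrist_force"])
E
```

```text
[ 0.51581068 -0.17332279  0.15651079] 0.033993294613355214 [-0.1378  0.002   0.1304] [ 0.54256061  0.77708435 -0.14470249]
```

Emit:
apply_moves(series=[[0,0,0,-0.045,0.001,0,0.03],[0,0,0,-0.09,0.002,0.01,0.03],[0,0,0,-0.125,0.002,0.04,0.03],[0,0,0,-0.138,0.002,0.07,0.03],[0,0,0,-0.138,0.002,0.095,0.03],[0,0,0,-0.138,0.002,0.115,0.03],[0,0,0,-0.138,0.002,0.123,0.03],[0,0,0,-0.138,0.002,0.123,0.03]])

```text
time_s: 32.75
eef_pos: [0.5163, -0.3091, 0.0321]
tool_rot: [0.709, 0.705, -0.0, -0.002]
wrist_force: [1.0, 0.7, -0.1]
finger_gap: 0.0341
```

```bash
python3 - <<'E'
from h import *
s=sense(); print(s["eef_pos"],s["finger_gap"],tool([.517,-.311,.0245]).round(4),s["wrist_force"])
E
```

```text
[ 0.51632718 -0.30908801  0.03212621] 0.0341132281156244 [-0.0019  0.0007  0.0076] [ 0.97453722  0.72420731 -0.09711101]
```

Emit:
apply_moves(series=[[0,0,0,-0.002,0,0.004,0.03],[0,0,0,-0.002,0,0.008,0.03],[0,0,0,-0.002,0,0.0095,0.03],[0,0,0,-0.002,0,0.0095,0.03]])

```text
time_s: 33.15
eef_pos: [0.5179, -0.3122, 0.0257]
tool_rot: [0.709, 0.705, 0.0, 0.001]
wrist_force: [-1.2, 0.3, 5.6]
finger_gap: 0.0338
```

Emit:
apply_moves(series=[[0,0,0,0,0,0.001,0.03],[0,0,0,0,0,0.002,0.03],[0,0,0,0,0,0.002,0.036],[0,0,0,0,0,0.002,0.042],[0,0,0,0,0,0.002,0.046],[0,0,0,0,0,0,0.046],[0,0,0,0,0,-0.04,0.046],[0,0,0,0.03,0.003,-0.09,0.046]])

```text
time_s: 33.95
eef_pos: [0.5186, -0.2871, 0.1057]
tool_rot: [0.71, 0.704, -0.001, -0.002]
wrist_force: [1.2, 0.0, -0.5]
finger_gap: 0.0458
```

```bash
python3 - <<'E'
from h import *
s=sense(); print(s["eef_pos"],s["wrist_force"],tool([.604,.262,.2]).round(4))
t=shot("top","t16.png")
E
```

```text
[ 0.51856695 -0.2870725   0.10569317] [ 1.18938651  0.01359985 -0.4946246 ] [ 0.55    0.08   -0.0938]
```

Now to the knob at (.604,.262).

Emit:
apply_moves(series=[[0,0,0,0.04,0.006,-0.02,0.046],[0,0,0,0.08,0.012,-0.04,0.046],[0,0,0,0.125,0.018,-0.06,0.046],[0,0,0,0.17,0.024,-0.08,0.046],[0,0,0,0.215,0.03,-0.09,0.046],[0,0,0,0.26,0.037,-0.09,0.046],[0,0,0,0.305,0.044,-0.09,0.046],[0,0,0,0.35,0.051,-0.09,0.046]])

```text
time_s: 34.8
eef_pos: [0.5731, 0.0655, 0.1969]
tool_rot: [0.709, 0.705, 0.0, -0.0]
wrist_force: [1.4, -0.5, -0.6]
finger_gap: 0.046
```

Emit:
apply_moves(series=[[0,0,0,0.045,0.006,0,0.046],[0,0,0,0.09,0.013,0,0.046],[0,0,0,0.135,0.02,0,0.046],[0,0,0,0.175,0.026,0,0.046],[0,0,0,0.2,0.029,0,0.046],[0,0,0,0.2,0.029,0,0.046]])

```text
time_s: 35.4
eef_pos: [0.6032, 0.2668, 0.1957]
tool_rot: [0.708, 0.706, -0.0, -0.001]
wrist_force: [-0.1, -0.8, 0.4]
finger_gap: 0.046
```

```bash
python3 - <<'E'
from h import *
s=sense(); print(s["eef_pos"],tool([.604,.262,.077]).round(4))
c=shot("wrist"); t=shot("top")
print(proj(c,[[.604,.262,.11],[.604,.262,.069]]).round(0)-[120,0])
cv2.imwrite("pics/c17.png",np.hstack([c["img"][:,120:520],np.vstack([cv2.resize(t["img"][215:320,420:560],(400,300)),np.zeros((180,400,3),np.uint8)])]))
E
```

```text
[0.60317044 0.26684713 0.19569363] [-0.005   0.001   0.1187]
[[203. 259.]
 [203. 242.]]
```

View pics/c17.png

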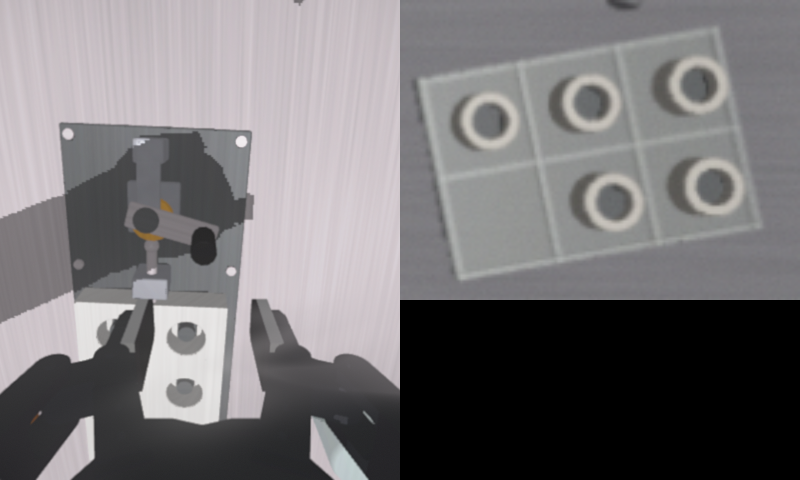

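All five pucks stand in tray cells. The knob top is at (203,255), where I predicted it.

Emit:
apply_moves(series=[[0,0,0,-0.004,0.001,0.04,0.042],[0,0,0,-0.004,0.001,0.075,0.042],[0,0,0,-0.004,0.001,0.1,0.042],[0,0,0,-0.004,0.001,0.113,0.042],[0,0,0,-0.004,0.001,0.117,0.03],[0,0,0,-0.004,0.001,0.117,0.01],[0,0,0,-0.004,0.001,0.117,0.01],[0,0,0,-0.004,0.001,0.117,0.01]], grip_force=25)

```text
time_s: 36.3
eef_pos: [0.6041, 0.2589, 0.0801]
tool_rot: [0.709, 0.705, -0.0, -0.0]
wrist_force: [-1.2, -2.1, -5.3]
finger_gap: 0.0189
```

```bash
python3 - <<'E'
from h import *
ang(); s=sense(); rows(np.arange(342,230,-12)[1:9],s["eef_pos"][:2])
a=np.radians(246); rows(np.arange(246,150,-12)[1:9],A+.05*np.array([np.cos(a),np.sin(a)]))
E
```

```text
eef [0.6041 0.2589 0.0801] ang 339.33 r 0.0514 F [-1.2 -2.1 -5.3] gap 0.01891940350262036
[[0, 0, 0, -0.0069, -0.0048, 0, 0.01], [0, 0, 0, -0.0153, -0.0109, 0, 0.01], [0, 0, 0, -0.0223, -0.0187, 0, 0.01], [0, 0, 0, -0.0275, -0.0278, 0, 0.01], [0, 0, 0, -0.0308, -0.0377, 0, 0.01], [0, 0, 0, -0.0319, -0.0481, 0, 0.01], [0, 0, 0, -0.0308, -0.0585, 0, 0.01], [0, 0, 0, -0.0275, -0.0684, 0, 0.01]]
[[0, 0, 0, 0.0052, -0.0091, 0, 0.01], [0, 0, 0, 0.0122, -0.0168, 0, 0.01], [0, 0, 0, 0.0207, -0.023, 0, 0.01], [0, 0, 0, 0.0302, -0.0272, 0, 0.01], [0, 0, 0, 0.0405, -0.0294, 0, 0.01], [0, 0, 0, 0.0509, -0.0294, 0, 0.01], [0, 0, 0, 0.0611, -0.0272, 0, 0.01]]
```

Emit:
apply_moves(series=[[0,0,0,-0.0069,-0.0048,0,0.01],[0,0,0,-0.0153,-0.0109,0,0.01],[0,0,0,-0.0223,-0.0187,0,0.01],[0,0,0,-0.0275,-0.0278,0,0.01],[0,0,0,-0.0308,-0.0377,0,0.01],[0,0,0,-0.0319,-0.0481,0,0.01],[0,0,0,-0.0308,-0.0585,0,0.01],[0,0,0,-0.0275,-0.0684,0,0.01]])

```text
time_s: 37.1
eef_pos: [0.536, 0.228, 0.0802]
tool_rot: [0.71, 0.704, -0.002, 0.003]
wrist_force: [1.2, -13.0, -3.6]
finger_gap: 0.0193
```

Emit:
apply_moves(series=[[0,0,0,0.0052,-0.0091,0,0.01],[0,0,0,0.0122,-0.0168,0,0.01],[0,0,0,0.0207,-0.023,0,0.01],[0,0,0,0.0302,-0.0272,0,0.01],[0,0,0,0.0405,-0.0294,0,0.01],[0,0,0,0.0509,-0.0294,0,0.01],[0,0,0,0.0611,-0.0272,0,0.01],[0,0,0,0.0611,-0.0272,0,0.01]])

```text
time_s: 37.9
eef_pos: [0.5102, 0.2935, 0.0801]
tool_rot: [0.709, 0.705, 0.0, 0.001]
wrist_force: [6.0, -1.6, -9.0]
finger_gap: 0.0195
```

```bash
python3 - <<'E'
from h import *
ang(); print(tool([*(A+.05*np.array([np.cos(np.radians(162)),np.sin(np.radians(162))])),.08]).round(4))
E
```

```text
eef [0.5102 0.2935 0.0801] ang 160.14 r 0.0487 F [ 6.  -1.6 -9. ] gap 0.01949497010648096
[-0.0011 -0.0018  0.0001]
```

Emit:
apply_moves(series=[[0,0,0,0,0,0,0.03],[0,0,0,0,0,0,0.042],[0,0,0,0,0,0,0.042],[0,0,0,0,0,-0.03,0.042],[0,0,0,0,0,-0.07,0.042],[0,0,0,0,-0.02,-0.11,0.042],[0,0,0,0,-0.06,-0.12,0.042],[0,0,0,-0.03,-0.09,-0.12,0.042]])

```text
time_s: 38.7
eef_pos: [0.4187, 0.2664, 0.2029]
tool_rot: [0.708, 0.706, 0.003, -0.0]
wrist_force: [0.5, -0.0, 0.0]
finger_gap: 0.0423
```

Emit:
apply_moves(series=[[0,0,0,-0.03,-0.02,0,0.05],[0,0,0,-0.06,-0.03,0,0.05],[0,0,0,-0.07,-0.04,0,0.05],[0,0,0,-0.07,-0.04,0,0.05]])

```text
time_s: 39.1
eef_pos: [0.3775, 0.1937, 0.2009]
tool_rot: [0.71, 0.704, 0.001, -0.0]
wrist_force: [0.2, 0.3, 0.6]
finger_gap: 0.0499
```

```bash
python3 - <<'E'
from h import *
s=sense(); print(s["eef_pos"],s["wrist_force"])
t=shot("top")["img"]; sc=shot("scene")["img"]
cv2.imwrite("pics/fin.png",np.vstack([np.hstack([cv2.resize(t[220:310,110:230],(400,300)),cv2.resize(t[215:320,420:560],(400,300))]),np.hstack([cv2.resize(sc[150:390,110:430],(400,300)),cv2.resize(t[80:400,200:570],(400,300))])]))
E
```

```text
[0.37750677 0.19368724 0.20092444] [0.16932323 0.26823733 0.60421368]
```

View pics/fin.png

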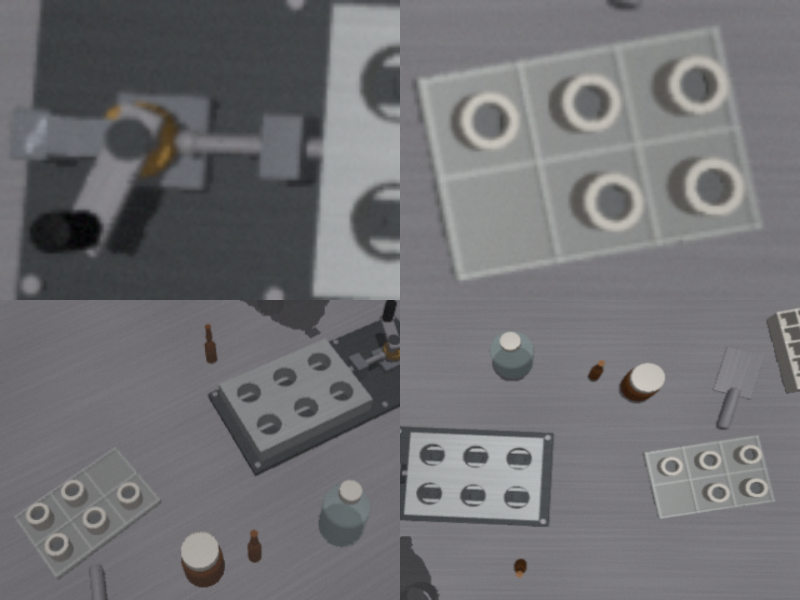

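```bash
python3 -c "
from rig import close_job; print(close_job())"
```

```text
the job is handed in; nothing more can be done
None
```

I finished the job and handed it in after about 39 s of robot time. The interface gave no verdict.

- **Cranking in:** I cranked the spindle until the pucks stopped rising, with the knob at about 342°. The pucks stood about 21 mm proud there, by their rise in the scene camera.
- **Pucks:** Five were present; puck3 was absent from the start. All five were moved to tray cells, and the last pictures show each standing upright inside its cell. I judged "flat on the floor" from those pictures and the lowering heights. I felt contact on lowering only for pucks 6, 1 and 2.
- **Cranking out:** I then turned the crank half a turn back, to about 160°, and left it there. I could not see the plunger fully out directly, because the pucks had already been removed. That point is taken as half a turn from the top of the rise. My estimates of the top ranged from about 329° to 342°, so the plunger should be within about 0.1–0.3 mm of fully out.
- **Glassware:** The ampoules, flask and jar are all standing in the last pictures, and the gripper is clear of everything.

The top and wrist cameras disagreed by about 3–5 mm along y. I took a value in between, and it stayed within the room the cells and the grip allow.

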